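Shake the grinding pebbles out of the mill jars

TASK

The milling run is over. First turn the mill's speed knob fully anticlockwise to its off stop, then take each of the two grinding jars, upturn it over the blue tray and shake it until it gets no lighter, so that every grinding pebble in it (none to three, not visible from outside) ends up in the tray. Lay each empty jar back home in a cradle of the mill, mouth uphill and closed end against the stop, leave the tray on the worktop and do not disturb the other things on the bench.

Things in the scene. Friction and masses are not known exactly. Their poses are not given: they have to be found in the camera images.
- speed (a joint): speed knob of the bench mill: 0 = fully anticlockwise seen from above, against its end stop (off); grows clockwise, up to 2.6 rad; starts between 1.4 and 2.5; turns stiffly (0.05 N m of friction) and stays where it is left
- speed_grip (a point): the point to grip the speed knob, on its upright axis: a black bar-shaped knob, bar 14 mm thick, 40 mm long and 32 mm high with this point 7 mm below its top, over a round disc 42 mm across; it stands on the white control block at the right end of the mill. At knob value q the bar lies along the mill's own x axis turned by -q about z (clockwise)
- mill: white bench mill (fixed to the worktop; its place and yaw vary), 135 x 300 x 125 mm with the jars in. It has two jar cradles side by side, 110 mm apart, that slope up at 20 degrees towards its +x (away from the robot), each two rubber-lined V saddles (29 mm before and behind the jar's middle, leaving 45 mm free between them for fingers) and a stop plate at the low end against which the jar's closed end rests. Origin at the bottom; x level, uphill; y to the left; z up
- cradle_1 (a point): the point of the left cradle at which the middle of a jar lies when it is home (on the jar's axis, 85 mm above the worktop)
- cradle_1_mouth (a point): the point of the left cradle at which the centre of the jar's mouth lies when it is home (44 mm uphill from the point above, 20 degrees above level)
- cradle_2 (a point): the point of the right cradle at which the middle of a jar lies when it is home (on the jar's axis, 85 mm above the worktop)
- cradle_2_mouth (a point): the point of the right cradle at which the centre of the jar's mouth lies when it is home (44 mm uphill from the point above, 20 degrees above level)
- jar_a_center (a point): middle of the grinding jar that starts in the left cradle: a loose opaque steel jar, a plain cylinder 50 mm in diameter (51 over two dark rings) and 88 mm long, 0.22 to 0.37 kg empty, closed at one end, lying mouth uphill. Its own z axis runs along the jar towards the mouth.
- jar_a_mouth (a point): centre of the mouth of that jar, 44 mm from its middle along its axis. Inside the jar is 44 mm wide, its floor 4 mm thick; the mouth has an inward lip 6 mm deep that leaves a 35.5 mm opening, so when it is held mouth down at a slant the lip may hold pebbles back until it is shaken along its axis (at 45 degrees or steeper, a few brisk strokes of about 5 cm free them)
- jar_b_center (a point): middle of the grinding jar that starts in the right cradle: a loose opaque steel jar, a plain cylinder 50 mm in diameter (51 over two dark rings) and 88 mm long, 0.22 to 0.37 kg empty, closed at one end, lying mouth uphill. Its own z axis runs along the jar towards the mouth.
- jar_b_mouth (a point): centre of the mouth of that jar, 44 mm from its middle along its axis. Inside the jar is 44 mm wide, its floor 4 mm thick; the mouth has an inward lip 6 mm deep that leaves a 35.5 mm opening, so when it is held mouth down at a slant the lip may hold pebbles back until it is shaken along its axis (at 45 degrees or steeper, a few brisk strokes of about 5 cm free them)
- tray: blue open plastic tray, loose, 0.7 kg, 150 x 150 mm outside and 45 mm high, walls and floor 5 mm thick, dark mat inside; origin at the centre of its underside, z up
- pebble_1_center (a point): centre of dark tungsten-carbide grinding pebble 1, a cylinder with bevelled ends, 19 mm in diameter and 24 mm long along its own z axis, 80 g (0.78 N); if present it starts inside the left jar
- pebble_2_center (a point): centre of dark tungsten-carbide grinding pebble 2, a cylinder with bevelled ends, 19 mm in diameter and 24 mm long along its own z axis, 80 g (0.78 N); if present it starts inside the left jar
- pebble_3_center (a point): centre of dark tungsten-carbide grinding pebble 3, a cylinder with bevelled ends, 19 mm in diameter and 24 mm long along its own z axis, 80 g (0.78 N); if present it starts inside the left jar
- pebble_4_center (a point): centre of dark tungsten-carbide grinding pebble 4, a cylinder with bevelled ends, 19 mm in diameter and 24 mm long along its own z axis, 80 g (0.78 N); if present it starts inside the right jar
- pebble_5_center (a point): centre of dark tungsten-carbide grinding pebble 5, a cylinder with bevelled ends, 19 mm in diameter and 24 mm long along its own z axis, 80 g (0.78 N); if present it starts inside the right jar
- pebble_6_center (a point): centre of dark tungsten-carbide grinding pebble 6, a cylinder with bevelled ends, 19 mm in diameter and 24 mm long along its own z axis, 80 g (0.78 N); if present it starts inside the right jar
- vial_0: small blue-capped vial, 22 mm across, 48 mm high, a bystander; origin under its centre
- vial_2: small red-capped vial, 22 mm across, 48 mm high, a bystander; origin under its centre
- boss_head: grey metal clamp head, 50 x 89 x 34 mm, a bystander; origin under its centre
- tape_roll: roll of tape, 84 mm across, 19 mm high, a bystander; origin under its centre
- beaker_0: small glass beaker, 52 mm across, 70 mm high, a bystander; origin under its centre
- stopper_0: brown rubber stopper, 32 mm across, 25 mm high, a bystander; origin under its centre

How it is judged (in metres and radians):
On the way, in this order (a step that is already met when the one before it is completed fails the run):
1. the speed knob is at its off stop (value of joint speed below 0.08 rad), for 0.3 s.
2. every pebble lies in the tray (x of pebble_1_center in the frame of tray between -0.075 and 0.075 m and y of pebble_1_center in the frame of tray between -0.075 and 0.075 m and z of pebble_1_center in the frame of tray between 0 and 0.045 m and x of pebble_2_center in the frame of tray between -0.075 and 0.075 m and y of pebble_2_center in the frame of tray between -0.075 and 0.075 m and z of pebble_2_center in the frame of tray between 0 and 0.045 m and x of pebble_3_center in the frame of tray between -0.075 and 0.075 m and y of pebble_3_center in the frame of tray between -0.075 and 0.075 m and z of pebble_3_center in the frame of tray between 0 and 0.045 m and x of pebble_4_center in the frame of tray between -0.075 and 0.075 m and y of pebble_4_center in the frame of tray between -0.075 and 0.075 m and z of pebble_4_center in the frame of tray between 0 and 0.045 m and x of pebble_5_center in the frame of tray between -0.075 and 0.075 m and y of pebble_5_center in the frame of tray between -0.075 and 0.075 m and z of pebble_5_center in the frame of tray between 0 and 0.045 m and x of pebble_6_center in the frame of tray between -0.075 and 0.075 m and y of pebble_6_center in the frame of tray between -0.075 and 0.075 m and z of pebble_6_center in the frame of tray between 0 and 0.045 m), for 0.3 s.
At the end, for the whole second after the job is handed in: The speed knob is within 0.08 rad of its off stop; every pebble lies inside the tray, below its rim; each jar lies in a cradle with its middle within 15 mm and its mouth within 15 mm of their home points; the tray stands flat on the worktop, at rest (all of step 2 and value of joint speed below 0.08 rad and ((distance between jar_a_center and cradle_1 below 0.015 m and distance between jar_a_mouth and cradle_1_mouth below 0.015 m) or (distance between jar_a_center and cradle_2 below 0.015 m and distance between jar_a_mouth and cradle_2_mouth below 0.015 m)) and ((distance between jar_b_center and cradle_1 below 0.015 m and distance between jar_b_mouth and cradle_1_mouth below 0.015 m) or (distance between jar_b_center and cradle_2 below 0.015 m and distance between jar_b_mouth and cradle_2_mouth below 0.015 m)) and angle between tray's own z axis and vertical below 0.08 rad and height (world z) of tray below 0.006 m and linear speed of tray below 0.02 m/s); the robot touches nothing.
It fails at once if a jar is lifted out (more than 30 mm) while the knob is not yet off (value of joint speed above 0.2 rad and distance of any of jar_a_center, jar_b_center from where it was at the start of the episode above 0.03 m).
It fails at once if a bystander is moved more than 50 mm (distance of any of vial_0, vial_2, boss_head, tape_roll, beaker_0, stopper_0 from where it was at the start of the episode above 0.05 m).
Of pebble_1, pebble_2, pebble_3, pebble_4, pebble_5, pebble_6 only 3 to 6 are there at a start; the rules pass over those that are not, and their reading is None.
At some moment in a run one of tray may be knocked a few centimetres aside while the robot is not near it.
It also fails if it takes over 200 s, if anything falls off the work surface, if the arm or the gripper's body presses on something with over 40 N, if the wrist force passes 120 N, or if a joint passes its speed limit or range.

ROBOT

A 7-joint arm with a two-finger parallel gripper is mounted at the origin on a cart in front of the work surface, level with it; the furniture and walls round the work are solid. World frame = base frame: x ahead of the robot, y to its left, z up, the work surface at z = 0. Lengths are in m, angles in degrees, forces in N, time in s.
With the tool pointing down it reaches from about 0.4 to 0.875 m from the base axis. Payload 6.5 kg.
Tool frame: the origin (TCP) lies on the centre line of the jaws, within the pads' length; the fingertips stand 17 mm ahead of it and the grasp point (between the pads) lies 2 mm behind it; z points along the fingers, y is the line along which they close (so a half turn about z gives the same grasp; the last joint's range is limited). The gripper opens to 88 mm and grips with 3 to 60 N. Pads are 18 mm wide; open, the fingers measure 123 mm over their backs; the gripper's body (75 mm by 187 mm) begins 45 mm behind the grasp point.
Start: joints at [71.379, 30.733, -0.252, 88.115, 0.149, 61.152, -4.079], TCP at [0.166, -0.628, 0.256] pointing down, gripper open.
Joint ranges: [-154.64, 154.64], [-21.42, 123.67], [-72.66, 72.17], [13.99, 137.28], [-74.86, 254.86], [10.95, 109.41], [-158.01, 158.01]. Speed limits (degrees/s): [136.94, 136.94, 180, 180, 180, 180, 180].

INTERFACE

Orientations are given as [roll, pitch, yaw] about the fixed x, y, z axes, in that order (R = Rz(yaw) Ry(pitch) Rx(roll)).
In Python, from bench import status, cams, close_job gives the robot as it stands.
- The arm moves only by the shell command python3 -m crank 'ROWS' [FORCE]. ROWS is JSON, a list of rows, each an object with "travel": the shift along the world's x, y, z in mm, a list of three; "yaw": the turn about the world's z in rad; "gripper": the gripper command: -1 is shut, 1 is fully open, values between are in proportion. In form: [{"travel": [x, y, z], "yaw": yaw, "gripper": gripper}, ...]. A call has 1 to 5 rows; each row is the pose to reach, as a shift and turn from the pose commanded when the call began; what a row does not reach only later rows make up. A row lasts 1/10 s, in which the tool goes at most 50 mm and 8.59 degrees, less where a joint would pass 70% of its speed; a pose out of reach is approached as far as the arm can. A call with a gripper value outside its range is refused whole. The fingers move at their own pace and stop on an object; FORCE is the grip in N (left out, the last holds). Time passes only in rows, so rows that repeat a pose let the fingers close. It gives the time, the measured TCP pose, the force, the opening and the grip force at its end, in the units of the state.
- status.state(): the state, without advancing time (a new reading comes with each control period).
- cams.get_image(name): name is "scene" or "top" or "wrist"; returns (picture, depth): 384x512x3 uint8, blue, green, red; 384x512 float32, m along the optical axis (not along the pixel's ray), 0 where there is no reading.
- cams.get_calibration(name): a dict with "fx", "fy", "cx", "cy" (pixels), "eye" and "attitude" of the camera in the world. Camera axes: x right, y down, z forward; pixel columns grow to the right and rows downward; lengths in m; the calibration is good to about 2 mm. A picture is of the moment at which its call begins: read the wrist's pose just before it. get_calibration takes no time and is no camera call; for the wrist camera it gives the pose at the moment of the call.
- close_job(): hands the job in; it is judged then, once.
The state is a dict: "clock": time; "qpos": joint angles; "dq": joint speeds; "effort": joint torques, N m; "ee_pos": TCP position; "ee_rot": TCP orientation; "force": force on the tool from outside, world axes, zero at the start; "torque": the same for the moment, N m; "width": finger opening in m; "gripper_force": force on a finger pad.
Only numpy, scipy, OpenCV 4.12 (cv2) and the standard library are available. Lean on these libraries where they do the work, as an engineer would, in place of code of your own. Each camera call takes 0.05 s, during which the arm holds its last target. There are 200 camera calls.

## Working session

There is one attempt and no reset: what is moved stays moved. The work goes in short steps, Python scripts to look and compute and a shell command to move; the robot and the scene stay as the last step left them, time stands still between calls to the robot, and variables do not carry over. Pictures are saved under pics/ and viewed, at most 14 in all, crops included, and the job is handed in when it is done.

```bash
ls; mkdir -p pics; cat > h.py <<'E'
import numpy as np,cv2
from scipy.spatial.transform import Rotation as R
from bench import status,cams
def grab(n):
    c=cams.get_calibration(n); im,d=cams.get_image(n); return im,d,c
def cloud(d,c):
    v,u=np.mgrid[:d.shape[0],:d.shape[1]]
    p=np.stack([(u-c['cx'])/c['fx']*d,(v-c['cy'])/c['fy']*d,d],-1)
    a=np.array(c['attitude'],float)
    M=a if a.shape==(3,3) else (R.from_quat(a).as_matrix() if a.size==4 else R.from_euler('xyz',a,degrees=True).as_matrix())
    return p@M.T+np.array(c['eye'])
E
python3 - <<'E'
from h import *
print(status.state())
for n in('scene','top'):
    im,d,c=grab(n); print(n,c); np.savez('/tmp/'+n,im=im,d=d,p=cloud(d,c)); cv2.imwrite(f'pics/{n}0.png',im)
E
```

```text
pics
{'clock': 0.0, 'qpos': array([71.38170563, 30.77841654, -0.25203035, 88.16861953,  0.14931913,
       61.15144096, -4.08194714]), 'dq': array([-0.10658173, -0.02803344, -0.0705629 ,  0.04148845, -0.0635375 ,
        0.03828815, -0.06922694]), 'effort': array([ 9.42220458e-05, -5.70979965e+01,  9.90785994e-01, -2.51611269e+01,
       -5.62683481e-02,  1.78704166e-02,  1.34418156e-04]), 'ee_pos': array([ 0.1661335 , -0.62782226,  0.25484317]), 'ee_rot': array([-1.79902217e+02,  8.67875691e-03,  1.48251561e+01]), 'force': array([ 0.90326816, -0.49293163, -0.46009465]), 'torque': array([-0.00694291, -0.01842907, -0.00438918]), 'gripper_force': 0.0, 'width': 0.08827891225582082}
scene {'fx': 405.0358149060048, 'fy': 405.0358149060048, 'cx': 252.48219451139397, 'cy': 193.52851149940375, 'eye': array([-0.16941819, -0.96180713,  1.21002078]), 'attitude': array([-1.35098210e+02,  1.21290130e-02, -3.94759381e+01])}
top {'fx': 491.35961724165486, 'fy': 491.35961724165486, 'cx': 263.89171194036635, 'cy': 197.12647039569876, 'eye': array([ 0.39974639, -0.07626551,  1.68511582]), 'attitude': array([-174.14485824,   -0.33461662,  -91.10499581])}
```

View pics/scene0.png

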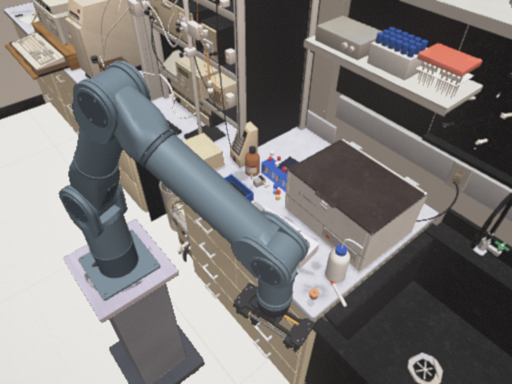

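View pics/top0.png

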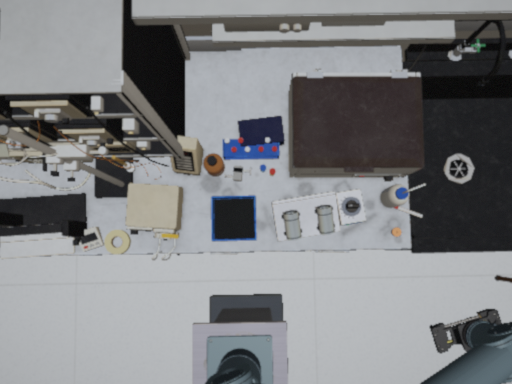

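The scene shows the arm off to the right with the bench behind it. In the top view: tray (234,218), mill with jars at (292,224) and (325,220), knob (350,206), an oven behind the mill, bystanders mostly left of and behind the tray, stopper (396,232).

```bash
python3 - <<'E'
from h import *
z=np.load('/tmp/top.npz');p=z['p'];im=z['im']
def q(u,v):print((u,v),np.round(p[v,u],3))
for u,v in[(234,218),(214,198),(255,198),(214,239),(255,239),(292,224),(291,212),(293,237),(325,220),(323,207),(327,233),(350,206),(342,194),(363,220),(363,193),(274,200),(280,239),(396,232),(272,171),(263,167),(238,174),(355,172),(300,160),(310,220)]:q(u,v)
cv2.imwrite('pics/topc.png',cv2.resize(im[150:262,190:420],None,fx=3.4,fy=3.4,interpolation=cv2.INTER_CUBIC))
P=p[150:260,180:430].reshape(-1,3)
# tray rim: blue colour
b=im.astype(int);m=(b[...,0]>90)&(b[...,0]>1.6*b[...,2])&(p[...,2]>.02)&(p[...,2]<.07);m[:, :200]=0;m[:,265:]=0;m[:190]=0
t=p[m];print('tray',t.min(0),t.max(0),cv2.minAreaRect((t[:,:2]).astype(np.float32)))
# mill footprint
mm=(p[...,2]>.02)&(p[...,2]<.14)&(p[...,0]>.3);mm[:, :268]=0;mm[:,372:]=0;mm[:184]=0;mm[245:]=0
t=p[mm];r=cv2.minAreaRect(t[:,:2].astype(np.float32));print('mill',r,t[:,2].max())
for s in[(285,330)]:pass
E
```

```text
(234, 218) [0.502 0.014 0.009]
(214, 198) [0.569 0.079 0.036]
(255, 198) [ 0.57  -0.059  0.003]
(214, 239) [0.432 0.083 0.006]
(255, 239) [ 0.428 -0.057  0.046]
(292, 224) [ 0.473 -0.177  0.117]
(291, 212) [ 0.513 -0.176  0.083]
(293, 237) [ 0.431 -0.18   0.097]
(325, 220) [ 0.483 -0.283  0.114]
(323, 207) [ 0.528 -0.282  0.081]
(327, 233) [ 0.442 -0.29   0.101]
(350, 206) [ 0.529 -0.368  0.093]
(342, 194) [ 0.573 -0.352  0.045]
(363, 220) [ 0.485 -0.418  0.048]
(363, 193) [ 0.58  -0.432 -0.001]
(274, 200) [ 0.561 -0.124  0.009]
(280, 239) [ 0.427 -0.141  0.023]
(396, 232) [ 0.443 -0.535  0.018]
(272, 171) [ 0.656 -0.118  0.045]
(263, 167) [ 0.669 -0.088  0.051]
(238, 174) [ 0.649 -0.003  0.034]
(355, 172) [ 0.621 -0.364  0.221]
(300, 160) [ 0.658 -0.198  0.233]
(310, 220) [ 0.488 -0.242  0.038]
tray [ 0.42626192 -0.05877862  0.02009671] [0.57458507 0.08916559 0.0521121 ] ((0.5002022981643677, 0.015709053725004196), (0.14777091145515442, 0.14772531390190125), 89.10295104980469)
mill ((0.5054633617401123, -0.27158036828041077), (0.13963912427425385, 0.302741676568985), 8.406511306762695) 0.12921792709785818
```

View pics/topc.png

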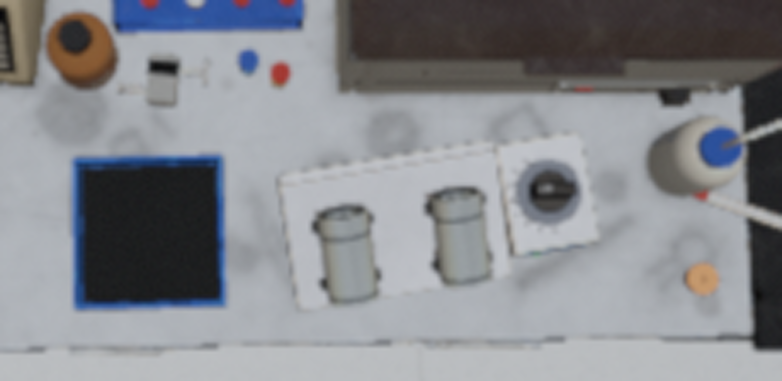

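```bash
python3 - <<'E'
from h import *
p=np.load('/tmp/top.npz')['p']
for y0 in(-.2,-.3,-.37,-.45):
  for a,b in((.02,.08),(.1,.15),(.15,.2),(.2,.26)):
    m=(abs(p[...,1]-y0)<.02)&(p[...,2]>a)&(p[...,2]<b)&(p[...,0]>.58)
    print(y0,a,m.sum(),p[m][:,0].min() if m.any() else 0)
m=(abs(p[...,0]-.53)<.03)&(abs(p[...,1]+.37)<.03);print(np.sort(p[m][:,2])[-8:])
E
python3 -m crank '[{"travel":[50,20,0]},{"travel":[95,45,5],"yaw":0.14},{"travel":[140,72,10],"yaw":0.29},{"travel":[180,100,15],"yaw":0.44},{"travel":[215,130,20],"yaw":0.59}]'
python3 -m crank '[{"travel":[40,28,5],"yaw":0.14},{"travel":[80,56,10],"yaw":0.29},{"travel":[120,85,20],"yaw":0.44},{"travel":[145,115,20],"yaw":0.59},{"travel":[145,125,20],"yaw":0.59}]'
python3 -c "
from h import *
s=status.state();print(s['qpos'],s['ee_pos'],s['ee_rot'])
im,d,c=grab('wrist');cv2.imwrite('pics/w1.png',im);np.savez('/tmp/w1',im=im,p=cloud(d,c))"
```

```text
-0.2 0.02 29 0.6362947571405564
-0.2 0.1 29 0.6362139149151934
-0.2 0.15 33 0.636448034642904
-0.2 0.2 1323 0.6370836985552422
-0.3 0.02 27 0.5806364686610692
-0.3 0.1 26 0.6346580837406303
-0.3 0.15 34 0.6342807189053496
-0.3 0.2 1267 0.634609471890743
-0.37 0.02 42 0.5800804698093702
-0.37 0.1 13 0.6338061654821481
-0.37 0.15 0 0
-0.37 0.2 1323 0.6199443661925835
-0.45 0.02 28 0.6295678214293633
-0.45 0.1 26 0.6322131229121187
-0.45 0.15 30 0.6324386169967651
-0.45 0.2 1274 0.6325425570492955
[0.09654259 0.09654935 0.0966427  0.09671157 0.0968701  0.09699795
 0.10056898 0.10510907]
[71.37722367 30.77311664 -0.25526714 88.16360348  0.15136221 61.15133022
 -4.07726021] [ 0.16622386 -0.62785483  0.25493672] [-1.79912636e+02  8.09340369e-03  1.48380817e+01]$[0]: bad value
$[0]: bad value
```

View pics/w1.png

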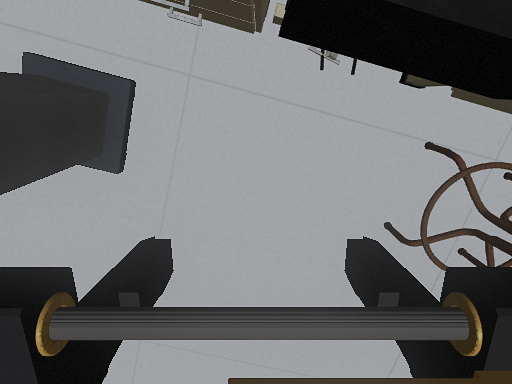

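The wrist picture only shows the floor: the move was refused because every row needs all three fields. I'll resend it complete.

```bash

python3 -m crank '[{"travel":[50,20,0],"yaw":0,"gripper":1},{"travel":[95,45,5],"yaw":0.14,"gripper":1},{"travel":[140,72,10],"yaw":0.29,"gripper":1},{"travel":[180,100,15],"yaw":0.44,"gripper":1},{"travel":[215,130,20],"yaw":0.59,"gripper":1}]' 30
python3 -m crank '[{"travel":[40,28,5],"yaw":0.14,"gripper":1},{"travel":[80,56,10],"yaw":0.29,"gripper":1},{"travel":[110,85,20],"yaw":0.44,"gripper":1},{"travel":[125,115,20],"yaw":0.59,"gripper":1},{"travel":[125,125,20],"yaw":0.59,"gripper":1}]'
python3 -c "
from h import *
s=status.state();print(s['clock'],s['qpos'],s['ee_pos'],s['ee_rot'])
im,d,c=grab('wrist');cv2.imwrite('pics/w2.png',im);np.savez('/tmp/w2',im=im,p=cloud(d,c))"
```

```text
clock: 0.65
ee_pos: [0.3802, -0.4994, 0.2753]
ee_rot: [-180.0, -0.0, 49.0]
force: [0.6, -1.2, -0.3]
width: 0.0882
gripper_force: 0.0
clock: 1.15
ee_pos: [0.5066, -0.3708, 0.2953]
ee_rot: [179.9, -0.2, 83.0]
force: [-0.3, 0.7, -0.1]
width: 0.088
gripper_force: 0.0
1.15 [ 46.69878652  27.95999601 -20.61877248  88.3503224   10.25210388
  65.5671414   17.01727599] [ 0.50658076 -0.37084152  0.29529633] [ 1.7992350e+02 -1.6126651e-01  8.2978186e+01]
```

View pics/w2.png

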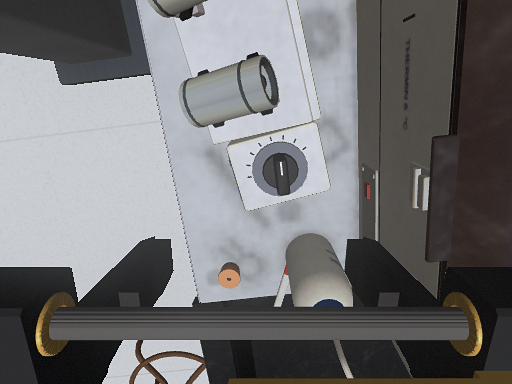

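Knob bar at px (282,172), running near-vertically with its end at (284,192); right jar at (230,92), stopper (229,275), bottle (318,265).

```bash
python3 - <<'E'
from h import *
z=np.load('/tmp/w2.npz');p=z['p'];im=z['im']
w=p[140:215,240:325].reshape(-1,3); zt=np.percentile(w[:,2],99.5);print('top',zt)
t=w[w[:,2]>zt-.012];print(len(t),t.min(0),t.max(0),cv2.minAreaRect(t[:,:2].astype(np.float32)), 'mean',t[:,:2].mean(0))
b=w[(w[:,2]>.02)&(w[:,2]<.07)];print('block',cv2.minAreaRect(b[:,:2].astype(np.float32)))
# jar b
j=p[45:135,170:285].reshape(-1,3);j=j[j[:,2]>.09];print('jar',len(j),np.median(j,0),j.max(0))
for u,v in[(190,108),(205,100),(220,94),(235,90),(250,85),(262,82)]:print(np.round(p[v,u],3))
for u,v in[(215,60),(205,30),(300,70),(390,240),(300,260)]:print(u,v,np.round(p[v,u],3))
E
```

```text
top 0.0957941455700437
510 [ 0.51783899 -0.40037907  0.0845533 ] [ 0.53928802 -0.29278423  0.42515185] ((0.5297611355781555, -0.3460905849933624), (0.015907181426882744, 0.10808224976062775), 4.234349250793457) mean [ 0.5313722  -0.37424986]
block ((0.534164547920227, -0.39000630378723145), (0.08767937868833542, 0.10327385365962982), 83.99305725097656)
jar 4327 [ 0.49050149 -0.28928422  0.10699647] [ 0.53574146 -0.258763    0.42515185]
[ 0.449 -0.298  0.097]
[ 0.466 -0.292  0.104]
[ 0.482 -0.289  0.11 ]
[ 0.497 -0.287  0.116]
[ 0.511 -0.284  0.12 ]
[ 0.522 -0.283  0.122]
215 60 [ 0.473 -0.251  0.032]
205 30 [ 0.467 -0.219  0.031]
300 70 [ 0.564 -0.274  0.061]
390 240 [ 0.635 -0.453  0.122]
300 260 [ 0.545 -0.495  0.069]
```

```bash
python3 - <<'E'
from h import *
p=np.load('/tmp/w2.npz')['p']
w=p[135:215,240:325].reshape(-1,3);w=w[(abs(w[:,0]-.531)<.03)&(abs(w[:,1]+.374)<.035)&(w[:,2]>.085)&(w[:,2]<.1)]
c,e,v=cv2.PCACompute2(w[:,:2].astype(np.float32),None);print(c,e,np.degrees(np.arctan2(*e[0][::-1])),cv2.minAreaRect(w[:,:2].astype(np.float32)))
w=p[120:220,220:335].reshape(-1,3);b=w[(abs(w[:,2]-.045)<.01)];print('block',np.median(w[:,2]),cv2.minAreaRect(b[:,:2].astype(np.float32)))
E
```

```text
[[ 0.53209096 -0.3786641 ]] [[-0.01041851  0.99994576]
 [ 0.99994576  0.01041851]] 90.59694 ((0.5322239398956299, -0.3801591396331787), (0.04046081379055977, 0.01405518688261509), 89.84065246582031)
block 0.049530810453845386 ((0.5298572182655334, -0.3693539500236511), (0.11177907139062881, 0.10789085179567337), 8.300384521484375)
```

```bash
python3 - <<'E'
from h import *
p=np.load('/tmp/w2.npz')['p']
for u,v in[(400,190),(414,175),(414,185),(420,200),(427,185),(427,200),(436,190),(445,150),(445,220),(369,180),(376,200),(358,150)]:print(u,v,np.round(p[v,u],3))
E
```

```text
400 190 [ 0.636 -0.392  0.143]
414 175 [ 0.628 -0.366  0.188]
414 185 [ 0.628 -0.373  0.188]
420 200 [ 0.628 -0.382  0.199]
427 185 [ 0.63  -0.37   0.203]
427 200 [ 0.631 -0.381  0.203]
436 190 [ 0.626 -0.367  0.223]
445 150 [ 0.632 -0.341  0.221]
445 220 [ 0.634 -0.389  0.222]
369 180 [ 0.633 -0.403  0.065]
376 200 [ 0.635 -0.421  0.084]
358 150 [ 0.637 -0.377  0.014]
```

The body would graze the oven handle if I gripped the bar along x, so I'll push the bar most of the way with closed fingers and then squeeze it aligned.

```bash

python3 -m crank '[{"travel":[0,-10,0],"yaw":-0.15,"gripper":-1},{"travel":[0,-20,0],"yaw":-0.3,"gripper":-1},{"travel":[2,-30,0],"yaw":-0.45,"gripper":-1},{"travel":[4,-40,0],"yaw":-0.6,"gripper":-1},{"travel":[4,-40,0],"yaw":-0.75,"gripper":-1}]'
python3 -m crank '[{"travel":[0,0,-20],"yaw":-0.15,"gripper":-1},{"travel":[0,0,-60],"yaw":-0.3,"gripper":-1},{"travel":[0,0,-100],"yaw":-0.45,"gripper":-1},{"travel":[0,0,-140],"yaw":-0.6,"gripper":-1},{"travel":[0,0,-160],"yaw":-0.7,"gripper":-1}]'
```

```text
clock: 1.7
ee_pos: [0.5053, -0.4193, 0.2948]
ee_rot: [180.0, 0.1, 38.7]
force: [-0.6, -0.1, -0.3]
width: 0.0503
gripper_force: 0.0
clock: 2.2
ee_pos: [0.5039, -0.4165, 0.1314]
ee_rot: [-179.9, 0.3, -1.2]
force: [-0.5, 0.8, -0.2]
width: 0.0102
gripper_force: 0.0
```

```bash

python3 -m crank '[{"travel":[0,0,0],"yaw":0,"gripper":-1},{"travel":[0,0,-25],"yaw":0.01,"gripper":-1},{"travel":[0,0,-47],"yaw":0.01,"gripper":-1},{"travel":[0,0,-47],"yaw":0.01,"gripper":-1},{"travel":[0,0,-47],"yaw":0.01,"gripper":-1}]'
```

```text
clock: 2.7
ee_pos: [0.5075, -0.4169, 0.0897]
ee_rot: [179.9, -0.0, -0.1]
force: [-0.1, -0.5, 1.3]
width: 0.0005
gripper_force: 0.0
```

```bash

python3 -m crank '[{"travel":[2,6,-2],"yaw":0,"gripper":-1},{"travel":[10,6,-2],"yaw":0,"gripper":-1},{"travel":[16,5,-2],"yaw":0,"gripper":-1},{"travel":[24,7,-2],"yaw":0,"gripper":-1},{"travel":[28,10,-2],"yaw":0,"gripper":-1}]'
python3 -m crank '[{"travel":[1,2,0],"yaw":0,"gripper":-1},{"travel":[2,3,0],"yaw":0,"gripper":-1},{"travel":[2,3,0],"yaw":0,"gripper":-1},{"travel":[-20,-10,0],"yaw":0,"gripper":-1},{"travel":[-20,-10,60],"yaw":0,"gripper":-1}]'
python3 -m crank '[{"travel":[-10,5,40],"yaw":0,"gripper":1},{"travel":[-20,30,90],"yaw":0,"gripper":1},{"travel":[-20,30,90],"yaw":0,"gripper":1},{"travel":[-20,30,90],"yaw":0,"gripper":1}]'
python3 - <<'E'
from h import *
s=status.state();print(s['ee_pos'],s['ee_rot'])
im,d,c=grab('wrist');cv2.imwrite('pics/w3.png',im);p=cloud(d,c);np.savez('/tmp/w3',im=im,p=p)
w=p.reshape(-1,3);w=w[(abs(w[:,0]-.532)<.03)&(abs(w[:,1]+.38)<.03)&(w[:,2]>.085)&(w[:,2]<.1)];print(len(w))
if len(w)>20:print(cv2.minAreaRect(w[:,:2].astype(np.float32)),cv2.PCACompute2(w[:,:2].astype(np.float32),None)[:2])
E
```

```text
clock: 3.2
ee_pos: [0.5352, -0.4068, 0.0871]
ee_rot: [179.9, 0.1, -0.1]
force: [-2.8, -2.4, -0.4]
width: 0.0002
gripper_force: 1.8
clock: 3.7
ee_pos: [0.5096, -0.4142, 0.1306]
ee_rot: [-179.6, 0.6, -0.2]
force: [0.0, -0.9, -0.2]
width: 0.0
gripper_force: 0.0
clock: 4.1
ee_pos: [0.4973, -0.3846, 0.2283]
ee_rot: [180.0, -0.2, 0.1]
force: [-0.7, 0.6, 0.2]
width: 0.0302
gripper_force: 0.0
[ 0.49731013 -0.38455536  0.22833531] [ 1.79950386e+02 -2.34348044e-01  5.40249454e-02]
809
((0.532436728477478, -0.3802363872528076), (0.01358780823647976, 0.03990298509597778), 89.98542022705078) (array([[ 0.5333617 , -0.38033292]], dtype=float32), array([[ 0.99999595, -0.00287773],
       [ 0.00287773,  0.99999595]], dtype=float32))
```

View pics/w3.png

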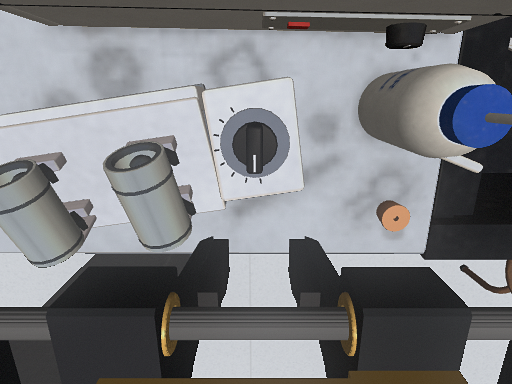

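Bar now lies along world x (knob ≈0.14 rad left); pointer at (254,160), jars at (148,195) and (30,215). Now grip it, turn past the stop and release.

```bash

python3 -m crank '[{"travel":[35,4,0],"yaw":0,"gripper":0.1},{"travel":[35,4,-50],"yaw":0,"gripper":0.1},{"travel":[35,4,-100],"yaw":0,"gripper":0.1},{"travel":[35,4,-138],"yaw":0,"gripper":0.1},{"travel":[35,4,-140],"yaw":0,"gripper":0.1}]' 30
python3 -m crank '[{"travel":[0,0,0],"yaw":0,"gripper":-1},{"travel":[0,0,0],"yaw":0,"gripper":-1},{"travel":[0,0,0],"yaw":0,"gripper":-1},{"travel":[0,0,0],"yaw":0.1,"gripper":-1},{"travel":[0,0,0],"yaw":0.22,"gripper":-1}]'
python3 -m crank '[{"travel":[0,0,0],"yaw":0.03,"gripper":-1},{"travel":[0,0,0],"yaw":0.03,"gripper":-1},{"travel":[0,0,0],"yaw":-0.10,"gripper":0.1},{"travel":[0,0,0],"yaw":-0.1,"gripper":0.1},{"travel":[0,0,0],"yaw":-0.1,"gripper":0.1}]'
```

```text
clock: 4.65
ee_pos: [0.5262, -0.3786, 0.0787]
ee_rot: [-179.6, 0.6, -0.0]
force: [-0.1, 0.6, 0.1]
width: 0.0483
gripper_force: 0.0
clock: 5.15
ee_pos: [0.5317, -0.381, 0.0884]
ee_rot: [180.0, -0.1, 12.8]
force: [-0.5, 3.6, 2.2]
width: 0.0147
gripper_force: 30.0
clock: 5.65
ee_pos: [0.5308, -0.3823, 0.087]
ee_rot: [179.9, -0.0, 6.9]
force: [-0.4, 0.0, 0.1]
width: 0.0362
gripper_force: 0.0
```

```bash

python3 -m crank '[{"travel":[0,0,45],"yaw":0,"gripper":0.1},{"travel":[-10,20,90],"yaw":0,"gripper":1},{"travel":[-30,60,140],"yaw":0,"gripper":1},{"travel":[-50,105,180],"yaw":0,"gripper":1},{"travel":[-60,150,180],"yaw":0.02,"gripper":1}]'
python3 -m crank '[{"travel":[0,0,0],"yaw":0,"gripper":1},{"travel":[0,0,0],"yaw":0,"gripper":1}]'
cat >> h.py <<'E'
from scipy.optimize import least_squares
def jarfit(p,xy,yaw,tilt=20):
    """axis point at z=.085: least squares cylinder fit"""
    a=np.radians(yaw);t=np.radians(tilt);d=np.array([np.cos(t)*np.cos(a),np.cos(t)*np.sin(a),np.sin(t)])
    w=p.reshape(-1,3);v=w-[*xy,.085];s=v@d;r=np.linalg.norm(v-np.outer(s,d),axis=1)
    w=w[(abs(s)<.035)&(r<.032)&(w[:,2]>.085)]
    def f(q):
        tt=q[3];dd=np.array([np.cos(t)*np.cos(tt),np.cos(t)*np.sin(tt),np.sin(t)])
        v=w-q[:3];return np.linalg.norm(v-np.outer(v@dd,dd),axis=1)-.025
    o=least_squares(f,[*xy,.085,a],loss='soft_l1',f_scale=.002)
    q=o.x; dd=np.array([np.cos(t)*np.cos(q[3]),np.cos(t)*np.sin(q[3]),np.sin(t)])
    c=q[:3]; s=(p.reshape(-1,3)-c)@dd; r=np.linalg.norm(p.reshape(-1,3)-c-np.outer(s,dd),axis=1)
    k=s[(r<.027)&(r>.015)&(p.reshape(-1,3)[:,2]>.07)&(abs(s)<.07)]
    return c,np.degrees(q[3]),len(w),np.std(o.fun),np.percentile(k,[1,99]),dd
E
python3 - <<'E'
from h import *
s=status.state();print(s['ee_pos'],s['ee_rot'],s['qpos'])
im,d,c=grab('wrist');cv2.imwrite('pics/w4.png',im);p=cloud(d,c);np.savez('/tmp/w4',im=im,p=p)
w=p.reshape(-1,3);w=w[(abs(w[:,0]-.532)<.03)&(abs(w[:,1]+.38)<.03)&(w[:,2]>.085)&(w[:,2]<.1)]
if len(w)>20:print(cv2.minAreaRect(w[:,:2].astype(np.float32)))
for xy in((.485,-.177),(.49,-.287)):print(jarfit(p,xy,8.3))
E
```

```text
clock: 6.15
ee_pos: [0.4769, -0.253, 0.2638]
ee_rot: [179.7, -0.3, 7.9]
force: [1.3, 0.1, -0.3]
width: 0.0767
gripper_force: 0.0
clock: 6.35
ee_pos: [0.4767, -0.2514, 0.2611]
ee_rot: [179.9, -0.1, 8.1]
force: [-0.3, -0.0, 0.2]
width: 0.0881
gripper_force: 0.0
[ 0.4767143  -0.25139156  0.26112424] [ 1.79915799e+02 -7.15937634e-02  8.12187359e+00] [ 27.68952574  19.6861675   -5.83735722 104.60009764   2.42040053
  55.72745856 -61.04692828]
((0.5328289270401001, -0.3794865310192108), (0.039090171456336975, 0.013924659229815006), 7.8486104011535645)Traceback (most recent call last):
  File "<stdin>", line 6, in <module>
  File "h.py", line 25, in jarfit
    return c,np.degrees(q[3]),len(w),np.std(o.fun),np.percentile(k,[1,99]),dd
                                                   ~~~~~~~~~~~~~^^^^^^^^^^
    return _quantile_unchecked(
        a, q, axis, out, overwrite_input, method, keepdims, weights)
    return _ureduce(a,
                    func=_quantile_ureduce_func,
    ...<5 lines>...
                    overwrite_input=overwrite_input,
                    method=method)
    r = func(a, **kwargs)
    result = _quantile(arr,
                       quantiles=q,
    ...<2 lines>...
                       out=out,
                       weights=wgt)
    slices_having_nans = np.isnan(arr[-1, ...])
                                  ~~~^^^^^^^^^
IndexError: index -1 is out of bounds for axis 0 with size 0
```

View pics/w4.png

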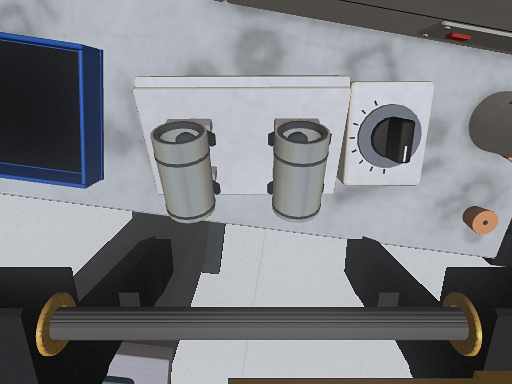

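Knob is home (bar at 7.85°, the mill's yaw). Jars at (187,170) and (298,170), mouths up in the image; tray edge at left.

```bash
python3 - <<'E'
s=open('h.py').read()
s=s.replace("v=w-q[:3];return","v=w-np.array([xy[0],q[1],q[2]]);return").replace("c=q[:3]; s=","c=np.array([xy[0],q[1],q[2]]); s=").replace("o=least","f0=lambda q:f(np.array([0,*q]));o=least").replace("(f,[*xy,.085,a]","(f0,[xy[1],.085,a]").replace("q=o.x;","q=np.array([0,*o.x]);")
open('h.py','w').write(s)
E
python3 - <<'E'
from h import *
p=np.load('/tmp/w4.npz')['p']
for xy in((.485,-.177),(.49,-.287)):
    c,yaw,n,sd,e,dd=jarfit(p,xy,8.3);print(c,yaw,n,sd,e,'mid',c+dd*(e.mean()))
E
```

```text
[ 0.485      -0.1781465   0.09035862] 7.584079063546405 3997 0.0031889591245019247 [-0.05538477  0.03106909] mid [ 0.47367531 -0.17965434  0.08620039]
[ 0.49       -0.28845599  0.08619057] 8.52630094120986 3303 0.003190116710692909 [-0.04359145  0.04287011] mid [ 0.48966482 -0.28850624  0.08606721]
```

```bash

python3 -m crank '[{"travel":[1,40,0],"yaw":0.005,"gripper":1},{"travel":[2,72,-20],"yaw":0.005,"gripper":1},{"travel":[2,72,-70],"yaw":0.005,"gripper":1},{"travel":[2,72,-120],"yaw":0.005,"gripper":1},{"travel":[2,72,-150],"yaw":0.005,"gripper":1}]' 25
python3 -m crank '[{"travel":[0,0,-17],"yaw":0,"gripper":1},{"travel":[0,0,-17],"yaw":0,"gripper":1},{"travel":[0,0,-17],"yaw":0,"gripper":0},{"travel":[0,0,-17],"yaw":0,"gripper":-1},{"travel":[0,0,-17],"yaw":0,"gripper":-1}]'
python3 -m crank '[{"travel":[0,0,0],"yaw":0,"gripper":-1},{"travel":[0,0,0],"yaw":0,"gripper":-1}]'
```

```text
clock: 6.9
ee_pos: [0.4767, -0.1805, 0.1064]
ee_rot: [-179.9, 0.2, 8.2]
force: [-0.3, -0.3, 0.7]
width: 0.0884
gripper_force: 0.0
clock: 7.4
ee_pos: [0.4793, -0.1802, 0.0943]
ee_rot: [179.9, -0.1, 8.2]
force: [0.1, 0.7, 0.1]
width: 0.0662
gripper_force: 0.0
clock: 7.6
ee_pos: [0.4788, -0.1795, 0.0938]
ee_rot: [180.0, -0.0, 8.2]
force: [-0.1, 4.9, 2.9]
width: 0.0504
gripper_force: 16.0
```

Joint 7 would run out of range when I later point the mouth at −y, so I'll regrasp with the gripper turned half a turn.

```bash

python3 -m crank '[{"travel":[0,0,0],"yaw":0,"gripper":1},{"travel":[0,0,0],"yaw":0,"gripper":1},{"travel":[0,0,30],"yaw":0,"gripper":1},{"travel":[0,0,80],"yaw":0,"gripper":1},{"travel":[0,0,110],"yaw":0.14,"gripper":1}]'
python3 -m crank '[{"travel":[0,0,0],"yaw":0.15,"gripper":1},{"travel":[0,0,0],"yaw":0.3,"gripper":1},{"travel":[0,0,0],"yaw":0.45,"gripper":1},{"travel":[0,0,0],"yaw":0.6,"gripper":1},{"travel":[0,0,0],"yaw":0.75,"gripper":1}]' >/dev/null
python3 -m crank '[{"travel":[0,0,0],"yaw":0.15,"gripper":1},{"travel":[0,0,0],"yaw":0.3,"gripper":1},{"travel":[0,0,0],"yaw":0.45,"gripper":1},{"travel":[0,0,0],"yaw":0.6,"gripper":1},{"travel":[0,0,0],"yaw":0.75,"gripper":1}]' >/dev/null
python3 -m crank '[{"travel":[0,0,0],"yaw":0.15,"gripper":1},{"travel":[0,0,0],"yaw":0.3,"gripper":1},{"travel":[0,0,0],"yaw":0.45,"gripper":1},{"travel":[0,0,0],"yaw":0.6,"gripper":1},{"travel":[0,0,0],"yaw":0.75,"gripper":1}]' >/dev/null
python3 -m crank '[{"travel":[0,0,0],"yaw":0.15,"gripper":1},{"travel":[0,0,0],"yaw":0.3,"gripper":1},{"travel":[0,0,0],"yaw":0.45,"gripper":1},{"travel":[0,0,0],"yaw":0.6,"gripper":1},{"travel":[0,0,0],"yaw":0.75,"gripper":1}]'
python3 -c "
from h import *
print(status.state()['qpos'])"
```

```text
clock: 8.1
ee_pos: [0.4793, -0.1799, 0.206]
ee_rot: [179.9, -0.1, 16.4]
force: [0.3, -0.6, -0.7]
width: 0.0872
gripper_force: 0.0
clock: 10.1
ee_pos: [0.4783, -0.1799, 0.2032]
ee_rot: [-180.0, -0.0, -171.5]
force: [-0.2, -0.2, -0.3]
width: 0.0882
gripper_force: 0.0
[ 52.78262944  28.95051217 -47.63799876 109.67056969  26.6190018
  53.02350785  90.67177534]
```

```bash

python3 -m crank '[{"travel":[0,0,-40],"yaw":0,"gripper":1},{"travel":[0,0,-80],"yaw":0,"gripper":1},{"travel":[0,1,-109],"yaw":0,"gripper":1},{"travel":[0,1,-109],"yaw":0,"gripper":0},{"travel":[0,1,-109],"yaw":0,"gripper":-1}]' 25
python3 -m crank '[{"travel":[0,0,0],"yaw":0,"gripper":-1},{"travel":[0,0,0],"yaw":0,"gripper":-1},{"travel":[0,0,0],"yaw":0,"gripper":-1},{"travel":[0,0,30],"yaw":0,"gripper":-1},{"travel":[0,0,60],"yaw":0,"gripper":-1}]'
python3 -m crank '[{"travel":[0,0,40],"yaw":-0.1,"gripper":-1},{"travel":[0,20,50],"yaw":-0.25,"gripper":-1},{"travel":[0,40,50],"yaw":-0.4,"gripper":-1},{"travel":[0,60,50],"yaw":-0.55,"gripper":-1},{"travel":[0,80,50],"yaw":-0.7,"gripper":-1}]'
```

```text
clock: 10.6
ee_pos: [0.4787, -0.1785, 0.0947]
ee_rot: [180.0, -0.0, -171.8]
force: [0.6, -0.8, 0.8]
width: 0.0742
gripper_force: 0.0
clock: 11.1
ee_pos: [0.4773, -0.1785, 0.1545]
ee_rot: [179.9, -0.1, -171.8]
force: [0.8, -0.3, -4.3]
width: 0.0495
gripper_force: 25.0
clock: 11.6
ee_pos: [0.4778, -0.098, 0.2044]
ee_rot: [-180.0, -0.0, 147.7]
force: [-0.1, -0.4, -4.9]
width: 0.0501
gripper_force: 25.0
```

```bash

python3 -m crank '[{"travel":[5,40,0],"yaw":-0.15,"gripper":-1},{"travel":[10,80,0],"yaw":-0.3,"gripper":-1},{"travel":[15,120,0],"yaw":-0.45,"gripper":-1},{"travel":[20,160,0],"yaw":-0.6,"gripper":-1},{"travel":[22,175,0],"yaw":-0.75,"gripper":-1}]' 
python3 -m crank '[{"travel":[0,0,-10],"yaw":-0.13,"gripper":-1},{"travel":[0,0,-25],"yaw":-0.257,"gripper":-1},{"travel":[0,0,-25],"yaw":-0.257,"gripper":-1},{"travel":[0,0,-25],"yaw":-0.257,"gripper":-1}]' 
python3 - <<'E'
from h import *
s=status.state();print(s['ee_pos'],s['ee_rot'],s['qpos'])
im,d,c=grab('top');p=cloud(d,c);cv2.imwrite('pics/t5.png',cv2.resize(im[150:270,150:300],None,fx=4,fy=4))
im2,d2,c2=grab('wrist');p2=cloud(d2,c2);cv2.imwrite('pics/w5.png',np.hstack([cv2.resize(im2,(512,384)),cv2.resize(im[130:280,160:280],(280,384))]))
for q,i in((p,im),(p2,im2)):
    b=i.astype(int);m=(b[...,0]>80)&(b[...,0]>1.6*b[...,2])&(abs(q[...,2]-.045)<.012)&(abs(q[...,0]-.5)<.1)&(abs(q[...,1]-.015)<.1)
    t=q[m];print(len(t));
    if len(t)>20:print(t.min(0),t.max(0),cv2.minAreaRect(t[:,:2].astype(np.float32)))
E
```

```text
clock: 12.1
ee_pos: [0.4999, 0.0814, 0.2046]
ee_rot: [179.9, -0.1, 105.1]
force: [1.1, -0.3, -4.7]
width: 0.0501
gripper_force: 25.0
clock: 12.5
ee_pos: [0.4999, 0.0763, 0.1793]
ee_rot: [-179.9, 0.0, 90.6]
force: [-0.5, 0.0, -4.8]
width: 0.0503
gripper_force: 25.0
[0.4999314  0.07626019 0.17926832] [-1.79935819e+02  1.86805889e-02  9.06038294e+01] [  8.80409119  25.5713574  -28.08956614 112.15187557  16.35120747
  46.21209066 -27.79031495]
161
[ 0.4262299  -0.058733    0.03477507] [0.57474178 0.06117098 0.05558654] ((0.5003063082695007, 0.0015187263488769531), (0.12008003890514374, 0.1482398957014084), 89.68333435058594)
1208
[0.42690589 0.02333865 0.03302264] [0.57664173 0.08882947 0.04754019] ((0.5018437504768372, 0.05669837072491646), (0.14992669224739075, 0.06472679227590561), 0.7670297622680664)
```

View pics/w5.png

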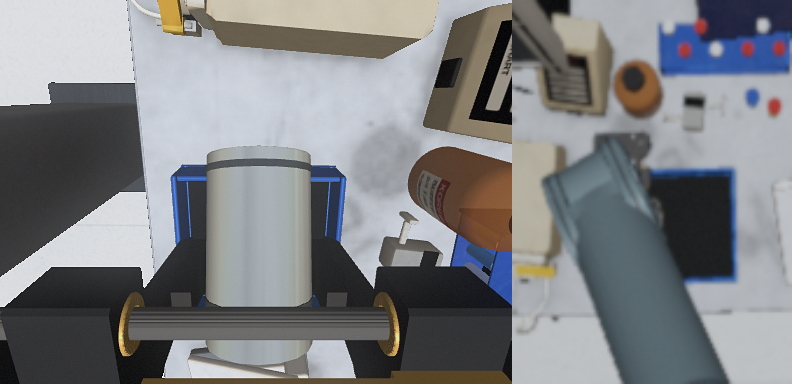

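Tray is in place (left rim at y≈0.089); the jar hangs at (258,250) with its closed end up the image toward the left rim. Now roll its closed end up on the rim.

```bash

cat >> h.py <<'E'
def tilt(show=None):
    s=status.state();im,d,c=grab('wrist')
    if show:cv2.imwrite(show,im)
    p=cloud(d,c);T=s['ee_pos'];M=R.from_euler('xyz',s['ee_rot'],degrees=True).as_matrix()
    q=(p.reshape(-1,3)-T)@M   # tool frame
    k=q[(abs(q[:,1])<.004)&(abs(q[:,0])<.07)&(q[:,2]<.06)&(q[:,2]>-.06)]
    f=np.polyfit(k[:,0],k[:,2],1) if len(k)>10 else [0]
    print('tool x->z slope deg',np.degrees(np.arctan(f[0])),len(k),'x',k[:,0].min(),k[:,0].max(),'z',k[:,2].min(),k[:,2].max(),'F',np.round(s['force'],1),'pose',np.round(s['ee_pos'],4),round(s['ee_rot'][2],1))
    return k
E
python3 -m crank '[{"travel":[0,2,-40],"yaw":0,"gripper":-1},{"travel":[0,5,-75],"yaw":0,"gripper":-1},{"travel":[0,5,-88],"yaw":0,"gripper":-1},{"travel":[0,5,-88],"yaw":0,"gripper":-1}]' 
python3 -c "
from h import *
tilt()"
python3 -m crank '[{"travel":[0,0,-10],"yaw":0,"gripper":-1},{"travel":[0,-4,-12],"yaw":0,"gripper":-1},{"travel":[0,-9,-14],"yaw":0,"gripper":-1},{"travel":[0,-13,-16],"yaw":0,"gripper":-1},{"travel":[0,-17,-19],"yaw":0,"gripper":-1}]'
python3 -c "
from h import *
tilt()"
```

```text
clock: 13.0
ee_pos: [0.4996, 0.081, 0.0904]
ee_rot: [-179.8, 0.0, 90.5]
force: [0.1, 0.2, -3.8]
width: 0.0501
gripper_force: 25.0
tool x->z slope deg 20.31869396964086 3697 x -0.02480117266848582 0.058298459538661765 z -0.05998786784119881 0.0035625818172510177 F [ 0.1  0.2 -3.8] pose [0.4996 0.081  0.0904] 90.5
clock: 13.55
ee_pos: [0.5022, 0.066, 0.0739]
ee_rot: [179.8, -0.1, 90.5]
force: [-0.6, 4.7, 3.6]
width: 0.05
gripper_force: 25.0
tool x->z slope deg 3.1264040634717936 3875 x -0.03647236090835318 0.05712094986004518 z -0.05999544687601059 0.02271795807104579 F [-0.6  4.7  3.6] pose [0.5022 0.066  0.0739] 90.5
```

```bash

python3 -m crank '[{"travel":[0,-3,-4],"yaw":0,"gripper":-1},{"travel":[0,-5,-8],"yaw":0,"gripper":-1},{"travel":[0,-6,-10],"yaw":0,"gripper":-1},{"travel":[0,-6,-10],"yaw":0,"gripper":-1}]'
python3 - <<'E'
from h import *
k=tilt('pics/w6.png')
for a in np.arange(-.05,.065,.01):
    z=k[abs(k[:,0]-a)<.004][:,2]
    if len(z):print(round(a,3),np.round(np.percentile(z,[5,50,95]),3))
E
```

```text
clock: 14.0
ee_pos: [0.5019, 0.0571, 0.0631]
ee_rot: [179.9, 0.1, 90.3]
force: [0.9, -0.2, 4.8]
width: 0.05
gripper_force: 25.1
tool x->z slope deg 17.50522225135205 3806 x -0.040676638867366235 0.059120472698411246 z -0.0599689099348733 0.003483144378624499 F [ 0.9 -0.2  4.8] pose [0.5019 0.0571 0.0631] 90.3
-0.04 [0.001 0.002 0.003]
0.0 [-0.026 -0.024 -0.022]
0.01 [-0.032 -0.03  -0.027]
0.02 [-0.039 -0.036 -0.034]
0.03 [-0.045 -0.043 -0.041]
0.04 [-0.039 -0.033 -0.028]
0.05 [-0.023 -0.018 -0.012]
0.06 [-0.009 -0.006 -0.003]
```

View pics/w6.png

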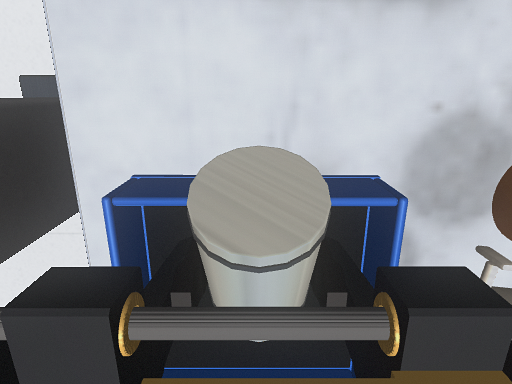

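Jar is now about 34° mouth-down, its closed end at (258,200) above the rim, the tray under it. Check clearance to the gripper's body.

```bash

python3 - <<'E'
from h import *
s=status.state();im,d,c=grab('wrist');p=cloud(d,c)
M=R.from_euler('xyz',s['ee_rot'],degrees=True).as_matrix();q=(p-s['ee_pos'])@M
for v in(285,300,312,330,345,360,380):
  for u in(60,150,258,350):print(v,u,np.round(q[v,u],3),end=' ')
  print()
E
```

```text
285 60 [ 0.035 -0.046 -0.063] 285 150 [ 0.011 -0.039 -0.026] 285 258 [ 0.016  0.002 -0.035] 285 350 [ 0.011  0.036 -0.026] 
300 60 [ 0.034 -0.044 -0.067] 300 150 [ 0.011 -0.035 -0.035] 300 258 [ 0.005  0.002 -0.027] 300 350 [ 0.009  0.034 -0.032] 
312 60 [ 0.033 -0.041 -0.071] 312 150 [ 0.026 -0.025 -0.062] 312 258 [ 0.027  0.002 -0.062] 312 350 [ 0.027  0.025 -0.063] 
330 60 [ 0.029 -0.042 -0.071] 330 150 [ 0.024 -0.025 -0.065] 330 258 [ 0.024  0.002 -0.065] 330 350 [ 0.025  0.024 -0.066] 
345 60 [ 0.025 -0.042 -0.072] 345 150 [ 0.007 -0.03  -0.052] 345 258 [-0.093  0.001  0.057] 345 350 [-0.006  0.034 -0.037] 
360 60 [ 0.021 -0.043 -0.072] 360 150 [ 0.003 -0.031 -0.053] 360 258 [-0.106  0.001  0.057] 360 350 [-0.106  0.068  0.057] 
380 60 [ 0.015 -0.045 -0.071] 380 150 [ 0.019 -0.022 -0.075] 380 258 [ 0.018  0.002 -0.074] 380 350 [ 0.018  0.022 -0.074]
```

```bash

python3 -m crank '[{"travel":[0,-1,-3],"yaw":0,"gripper":-1},{"travel":[0,0,-6],"yaw":0,"gripper":-1},{"travel":[0,2,-7],"yaw":0,"gripper":-1},{"travel":[0,2,-7],"yaw":0,"gripper":-1}]'
python3 -m crank '[{"travel":[0,-5,10],"yaw":0,"gripper":-1},{"travel":[0,-25,40],"yaw":0,"gripper":-1},{"travel":[0,-35,60],"yaw":0,"gripper":-1},{"travel":[0,-35,60],"yaw":0,"gripper":-1}]'
cat >> h.py <<'E'
def prof():
    k=tilt()
    for a in np.arange(-.05,.065,.01):
        z=k[abs(k[:,0]-a)<.004][:,2]
        if len(z):print(round(a,3),np.round(np.percentile(z,[5,50,95]),3),end=';')
E
python3 -c "
from h import *
prof()"
```

```text
clock: 14.5
ee_pos: [0.5017, 0.056, 0.0557]
ee_rot: [179.9, 0.3, 90.2]
force: [2.3, -9.7, 5.8]
width: 0.0502
gripper_force: 25.0
clock: 14.9
ee_pos: [0.5015, 0.0232, 0.1171]
ee_rot: [179.8, 0.1, 90.2]
force: [0.5, -0.3, -5.2]
width: 0.0498
gripper_force: 25.0
tool x->z slope deg 44.51389890021788 3629 x 0.016099051677597436 0.05594578928682761 z -0.05997593624266085 -0.014688319394685777 F [ 0.5 -0.3 -5.2] pose [0.5015 0.0232 0.1171] 90.2
0.02 [-0.051 -0.049 -0.046];0.03 [-0.046 -0.042 -0.038];0.04 [-0.035 -0.032 -0.028];0.05 [-0.025 -0.021 -0.018];
```

```bash

python3 -m crank '[{"travel":[0,25,10],"yaw":0,"gripper":-1},{"travel":[0,37,20],"yaw":0,"gripper":-1},{"travel":[0,3,-16],"yaw":0,"gripper":-1},{"travel":[0,37,20],"yaw":0,"gripper":-1},{"travel":[0,3,-16],"yaw":0,"gripper":-1}]' 40
for i in 1; do python3 -m crank '[{"travel":[0,34,36],"yaw":0,"gripper":-1},{"travel":[0,0,0],"yaw":0,"gripper":-1},{"travel":[0,34,36],"yaw":0,"gripper":-1},{"travel":[0,0,0],"yaw":0,"gripper":-1},{"travel":[0,0,0],"yaw":0,"gripper":-1}]'; done
python3 -m crank '[{"travel":[0,10,10],"yaw":0,"gripper":-1},{"travel":[0,10,10],"yaw":0,"gripper":-1},{"travel":[0,10,10],"yaw":0,"gripper":-1}]'
python3 -c "
from h import *
prof()"
```

```text
clock: 15.45
ee_pos: [0.5058, 0.0386, 0.1038]
ee_rot: [179.3, -0.5, 91.1]
force: [2.8, 0.7, -1.3]
width: 0.0497
gripper_force: 40.0
clock: 15.95
ee_pos: [0.4984, 0.0256, 0.0963]
ee_rot: [-179.7, 0.1, 90.3]
force: [-0.9, -1.2, -2.8]
width: 0.0496
gripper_force: 40.0
clock: 16.25
ee_pos: [0.5012, 0.0403, 0.1103]
ee_rot: [179.9, -0.1, 90.6]
force: [0.9, -0.7, -1.7]
width: 0.0495
gripper_force: 40.0
tool x->z slope deg 44.53881931224548 3632 x 0.016693828265052835 0.0557494879318122 z -0.059968274046128006 -0.015213259632125328 F [ 0.9 -0.7 -1.7] pose [0.5012 0.0403 0.1103] 90.6
0.02 [-0.05  -0.049 -0.047];0.03 [-0.046 -0.042 -0.038];0.04 [-0.035 -0.032 -0.028];0.05 [-0.025 -0.022 -0.018];
```

Weight fell from ≈4.9 N to ≈2.2 N. Shake again and weigh.

```bash

python3 -m crank '[{"travel":[0,25,25],"yaw":0,"gripper":-1},{"travel":[0,-10,-10],"yaw":0,"gripper":-1},{"travel":[0,25,25],"yaw":0,"gripper":-1},{"travel":[0,-10,-10],"yaw":0,"gripper":-1},{"travel":[0,25,25],"yaw":0,"gripper":-1}]' >/dev/null
python3 -m crank '[{"travel":[0,-35,-35],"yaw":0,"gripper":-1},{"travel":[0,0,0],"yaw":0,"gripper":-1},{"travel":[0,-35,-35],"yaw":0,"gripper":-1},{"travel":[0,0,0],"yaw":0,"gripper":-1},{"travel":[0,-35,-35],"yaw":0,"gripper":-1}]' >/dev/null
python3 -m crank '[{"travel":[0,0,60],"yaw":0,"gripper":-1},{"travel":[0,-20,100],"yaw":0,"gripper":-1},{"travel":[0,-60,130],"yaw":0,"gripper":-1},{"travel":[0,-90,140],"yaw":0,"gripper":-1},{"travel":[0,-90,140],"yaw":0,"gripper":-1}]'
python3 - <<'E'
from h import *
f=[]
for i in range(4):
    im,d,c=grab('wrist');f.append(status.state()['force'][2])
print(np.round(f,2),status.state()['ee_pos'])
cv2.imwrite('pics/w7.png',im)
E
```

```text
clock: 17.8
ee_pos: [0.5015, -0.067, 0.2414]
ee_rot: [179.8, 0.2, 90.0]
force: [0.5, 0.0, -2.4]
width: 0.0496
gripper_force: 40.0
[-2.37 -2.32 -2.29 -1.54] [ 0.50006093 -0.06032485  0.23886398]
```

View pics/w7.png

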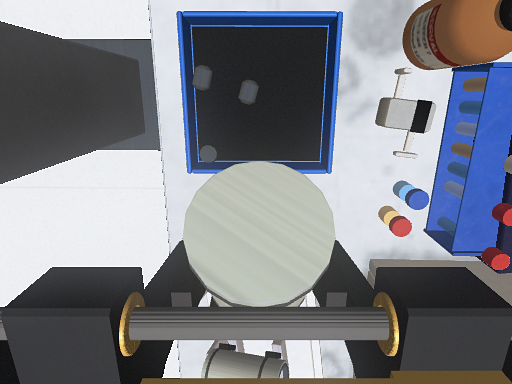

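Three pebbles lie in the tray, at (203,77), (248,92), (208,154) — jar A's maximum, so it is empty. Now turn its mouth back up on the same rim.

```bash

python3 -m crank '[{"travel":[0,45,-20],"yaw":0,"gripper":-1},{"travel":[0,90,-50],"yaw":0,"gripper":-1},{"travel":[0,125,-90],"yaw":0,"gripper":-1},{"travel":[0,125,-135],"yaw":0,"gripper":-1},{"travel":[0,125,-147],"yaw":0,"gripper":-1}]' 14
python3 -m crank '[{"travel":[0,0,-2],"yaw":0,"gripper":-1},{"travel":[0,8,-2],"yaw":0,"gripper":-1},{"travel":[0,16,-2],"yaw":0,"gripper":-1},{"travel":[0,25,-4],"yaw":0,"gripper":-1},{"travel":[0,32,-6],"yaw":0,"gripper":-1}]'
python3 -c "
from h import *
prof()"
```

```text
clock: 18.5
ee_pos: [0.4964, 0.066, 0.088]
ee_rot: [-179.5, -0.0, 90.7]
force: [-0.8, -0.3, -2.2]
width: 0.0506
gripper_force: 14.0
clock: 19.0
ee_pos: [0.5018, 0.0964, 0.0877]
ee_rot: [179.8, -0.0, 90.4]
force: [-0.3, 0.2, 3.7]
width: 0.0504
gripper_force: 14.0
tool x->z slope deg 15.519046629244412 3815 x -0.04117269483187456 0.05846761732722733 z -0.05998431793627345 0.003139775854026437 F [-0.3  0.2  3.7] pose [0.5018 0.0964 0.0877] 90.4
-0.04 [-0.001  0.001  0.003];0.0 [-0.028 -0.026 -0.025];0.01 [-0.034 -0.032 -0.029];0.02 [-0.04  -0.038 -0.036];0.03 [-0.046 -0.044 -0.042];0.04 [-0.038 -0.033 -0.027];0.05 [-0.023 -0.018 -0.012];0.06 [-0.009 -0.007 -0.005];
```

```bash

python3 -m crank '[{"travel":[0,6,-3],"yaw":0,"gripper":-1},{"travel":[0,11,-6],"yaw":0,"gripper":-1},{"travel":[0,16,-10],"yaw":0,"gripper":-1},{"travel":[0,21,-14],"yaw":0,"gripper":-1},{"travel":[0,26,-20],"yaw":0,"gripper":-1}]'
python3 -c "
from h import *
prof()"
```

```text
clock: 19.55
ee_pos: [0.5, 0.1212, 0.0655]
ee_rot: [-179.9, 0.0, 90.4]
force: [0.0, -0.7, -1.4]
width: 0.0503
gripper_force: 14.0
tool x->z slope deg 15.226536651779249 3916 x -0.026841878567720502 0.058246728416593 z -0.059975267323866245 -0.0039633538090595825 F [ 0.  -0.7 -1.4] pose [0.5    0.1212 0.0655] 90.4
-0.03 [-0.029 -0.028 -0.028];-0.02 [-0.029 -0.027 -0.026];-0.01 [-0.026 -0.026 -0.026];0.0 [-0.022 -0.021 -0.02 ];0.01 [-0.02  -0.019 -0.017];0.02 [-0.018 -0.016 -0.014];0.03 [-0.015 -0.013 -0.012];0.04 [-0.012 -0.01  -0.009];0.05 [-0.01  -0.008 -0.006];0.06 [-0.007 -0.006 -0.005];
```

```bash

python3 -m crank '[{"travel":[0,2,-3],"yaw":0,"gripper":-1},{"travel":[0,4,-5],"yaw":0,"gripper":-1},{"travel":[0,4,10],"yaw":0,"gripper":-1},{"travel":[0,0,60],"yaw":0,"gripper":-1},{"travel":[0,-10,110],"yaw":0,"gripper":-1}]' 25
python3 -m crank '[{"travel":[0,-30,25],"yaw":0.15,"gripper":-1},{"travel":[0,-60,30],"yaw":0.3,"gripper":-1},{"travel":[0,-90,30],"yaw":0.45,"gripper":-1},{"travel":[0,-120,30],"yaw":0.6,"gripper":-1},{"travel":[-4,-150,30],"yaw":0.75,"gripper":-1}]' >/dev/null
python3 -m crank '[{"travel":[-5,-35,0],"yaw":0.15,"gripper":-1},{"travel":[-10,-70,0],"yaw":0.3,"gripper":-1},{"travel":[-15,-100,0],"yaw":0.45,"gripper":-1},{"travel":[-18,-130,0],"yaw":0.6,"gripper":-1},{"travel":[-18,-135,0],"yaw":0.75,"gripper":-1}]' >/dev/null
python3 -m crank '[{"travel":[0,0,0],"yaw":0.15,"gripper":-1},{"travel":[0,0,0],"yaw":0.21,"gripper":-1},{"travel":[0,0,0],"yaw":0.21,"gripper":-1},{"travel":[0,0,0],"yaw":0.21,"gripper":-1}]'
python3 -c "
from h import *
prof();print(status.state()['qpos'])"
```

```text
clock: 20.1
ee_pos: [0.4995, 0.1123, 0.1767]
ee_rot: [-179.9, -0.0, 90.5]
force: [2.1, 0.1, -2.2]
width: 0.0497
gripper_force: 25.0
clock: 21.5
ee_pos: [0.4783, -0.1735, 0.2056]
ee_rot: [-180.0, 0.0, -171.7]
force: [0.7, -0.6, -2.3]
width: 0.0499
gripper_force: 25.0
tool x->z slope deg 19.120312741730658 3786 x -0.027043819211311184 0.056200577134182216 z -0.059984978662537526 -0.0005247058494045233 F [ 0.7 -0.6 -2.3] pose [ 0.4783 -0.1735  0.2056] -171.7
-0.03 [-0.031 -0.03  -0.03 ];-0.02 [-0.03  -0.028 -0.027];0.0 [-0.023 -0.021 -0.02 ];0.01 [-0.02  -0.018 -0.016];0.02 [-0.016 -0.014 -0.013];0.03 [-0.013 -0.011 -0.009];0.04 [-0.009 -0.007 -0.006];0.05 [-0.006 -0.004 -0.002];0.06 [-0.003 -0.002 -0.002];[ 53.6141946   29.22279345 -49.66172176 109.81301978  27.56375854
  53.61263795  88.91601212]
```

```bash

python3 -m crank '[{"travel":[0,-5,-40],"yaw":0,"gripper":-1},{"travel":[0,-5,-80],"yaw":0,"gripper":-1},{"travel":[0,-5,-100],"yaw":0,"gripper":-1},{"travel":[0,-5,-105],"yaw":0,"gripper":-1},{"travel":[0,-5,-105],"yaw":0,"gripper":-1}]' 12
python3 -m crank '[{"travel":[0,0,-3],"yaw":0,"gripper":-1},{"travel":[0,0,-6],"yaw":0,"gripper":-1},{"travel":[0,0,-6],"yaw":0,"gripper":-1}]'
```

```text
clock: 22.05
ee_pos: [0.4785, -0.1781, 0.1002]
ee_rot: [180.0, -0.0, -171.6]
force: [0.8, 0.7, -2.4]
width: 0.0507
gripper_force: 12.0
clock: 22.35
ee_pos: [0.4786, -0.1786, 0.0945]
ee_rot: [-180.0, 0.0, -171.6]
force: [0.7, -0.1, -2.8]
width: 0.0502
gripper_force: 12.0
```

```bash

python3 -m crank '[{"travel":[0,0,-2],"yaw":0,"gripper":-1},{"travel":[0,0,-3],"yaw":0,"gripper":-1},{"travel":[0,0,-3],"yaw":0,"gripper":-1}]'
python3 -m crank '[{"travel":[0,0,-2],"yaw":0,"gripper":-1},{"travel":[0,0,-3],"yaw":0,"gripper":-1},{"travel":[0,0,-3],"yaw":0,"gripper":-1}]'
```

```text
clock: 22.65
ee_pos: [0.4793, -0.1792, 0.0923]
ee_rot: [-179.9, 0.1, -171.7]
force: [-2.4, -1.3, 10.3]
width: 0.0504
gripper_force: 12.0
clock: 22.95
ee_pos: [0.4799, -0.1791, 0.0901]
ee_rot: [-179.8, 0.1, -171.6]
force: [-3.2, -0.5, 15.7]
width: 0.0503
gripper_force: 12.0
```

```bash

python3 -m crank '[{"travel":[0,0,3],"yaw":0,"gripper":1},{"travel":[0,0,3],"yaw":0,"gripper":1},{"travel":[0,0,3],"yaw":0,"gripper":1},{"travel":[0,0,50],"yaw":0,"gripper":1},{"travel":[0,0,100],"yaw":0,"gripper":1}]'
python3 -m crank '[{"travel":[5,-30,45],"yaw":0,"gripper":1},{"travel":[10,-55,65],"yaw":0,"gripper":1},{"travel":[10,-55,65],"yaw":0,"gripper":1}]'
python3 - <<'E'
from h import *
print(status.state()['ee_pos'],status.state()['ee_rot'])
im,d,c=grab('wrist');p=cloud(d,c);cv2.imwrite('pics/w8.png',im);np.savez('/tmp/w8',im=im,p=p)
for xy in((.485,-.177),(.49,-.287)):
    c,yaw,n,sd,e,dd=jarfit(p,xy,8.3);print(c,yaw,n,sd,e,'mid',c+dd*(e.mean()))
E
```

```text
clock: 23.45
ee_pos: [0.4772, -0.1778, 0.1879]
ee_rot: [179.8, -0.2, -171.6]
force: [1.6, -0.4, 0.0]
width: 0.0871
gripper_force: 0.0
clock: 23.75
ee_pos: [0.4902, -0.2381, 0.2561]
ee_rot: [-179.7, 0.3, -172.0]
force: [-0.4, 0.2, -0.6]
width: 0.0885
gripper_force: 0.0
[ 0.49024127 -0.23807858  0.25613465] [-179.7303606     0.27231802 -171.96178567]
[ 0.485      -0.17788527  0.09019323] 8.127726809134154 4021 0.0007424066415943972 [-0.0566132   0.02925276] mid [ 0.47227392 -0.17970274  0.08551432]
[ 0.49       -0.28834813  0.08595088] 8.615188150291214 4117 0.0007144007709992456 [-0.04418693  0.04163931] mid [ 0.48881652 -0.28852744  0.08551521]
```

View pics/w8.png

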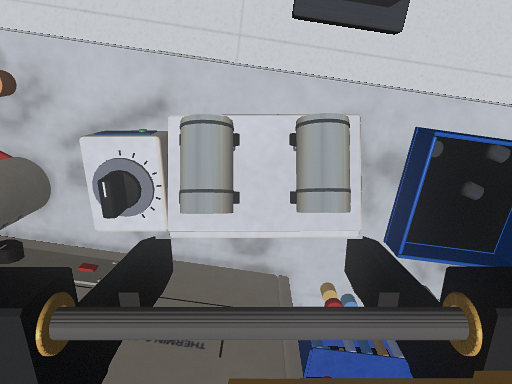

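Jar A is home (its offset from jar B is within 1 mm of design); three pebbles in the tray. Now jar B at (207,165).

```bash

python3 -m crank '[{"travel":[5,-40,0],"yaw":0.005,"gripper":0.7},{"travel":[5,-50,-40],"yaw":0.005,"gripper":0.7},{"travel":[5,-50,-90],"yaw":0.005,"gripper":0.7},{"travel":[5,-50,-135],"yaw":0.005,"gripper":0.7},{"travel":[5,-50,-155],"yaw":0.005,"gripper":0.7}]' 25
python3 -m crank '[{"travel":[0,0,-6],"yaw":0,"gripper":0.7},{"travel":[0,0,-6],"yaw":0,"gripper":0},{"travel":[0,0,-6],"yaw":0,"gripper":-1},{"travel":[0,0,-6],"yaw":0,"gripper":-1},{"travel":[0,0,-6],"yaw":0,"gripper":-1}]'
python3 -m crank '[{"travel":[0,0,0],"yaw":0,"gripper":-1},{"travel":[0,0,0],"yaw":0,"gripper":-1},{"travel":[0,0,0],"yaw":0,"gripper":-1}]'
```

```text
clock: 24.3
ee_pos: [0.4901, -0.2805, 0.0928]
ee_rot: [179.7, -0.4, -171.2]
force: [0.1, 0.0, -0.2]
width: 0.075
gripper_force: 0.0
clock: 24.8
ee_pos: [0.4945, -0.2875, 0.0941]
ee_rot: [-179.6, 0.1, -171.5]
force: [0.3, -9.1, -0.2]
width: 0.0502
gripper_force: 25.0
clock: 25.1
ee_pos: [0.4945, -0.2876, 0.0941]
ee_rot: [-179.6, 0.1, -171.5]
force: [1.3, -7.8, -0.9]
width: 0.0499
gripper_force: 25.0
```

```bash

python3 -m crank '[{"travel":[0,0,40],"yaw":0,"gripper":-1},{"travel":[0,0,85],"yaw":0,"gripper":-1},{"travel":[0,0,115],"yaw":-0.1,"gripper":-1},{"travel":[0,30,115],"yaw":-0.25,"gripper":-1},{"travel":[0,60,115],"yaw":-0.4,"gripper":-1}]'
python3 -m crank '[{"travel":[0,35,0],"yaw":-0.15,"gripper":-1},{"travel":[0,70,0],"yaw":-0.3,"gripper":-1},{"travel":[0,105,0],"yaw":-0.45,"gripper":-1},{"travel":[0,140,0],"yaw":-0.6,"gripper":-1},{"travel":[0,175,0],"yaw":-0.75,"gripper":-1}]'
python3 -m crank '[{"travel":[0,35,0],"yaw":-0.15,"gripper":-1},{"travel":[0,70,0],"yaw":-0.3,"gripper":-1},{"travel":[2,105,0],"yaw":-0.45,"gripper":-1},{"travel":[5,133,0],"yaw":-0.56,"gripper":-1},{"travel":[5,133,0],"yaw":-0.56,"gripper":-1}]'
python3 - <<'E'
from h import *
im2,d2,c2=grab('wrist');p2=cloud(d2,c2)
im,d,c=grab('top');p=cloud(d,c);print(status.state()['force'][2])
for q,i in((p,im),(p2,im2)):
    b=i.astype(int);m=(b[...,0]>80)&(b[...,0]>1.6*b[...,2])&(abs(q[...,2]-.045)<.012)&(abs(q[...,0]-.5)<.13)&(abs(q[...,1]-.015)<.13)
    t=q[m];print(len(t),t.min(0),t.max(0),cv2.minAreaRect(t[:,:2].astype(np.float32)))
prof()
E
```

```text
clock: 25.6
ee_pos: [0.4937, -0.2236, 0.2089]
ee_rot: [-180.0, 0.2, 165.2]
force: [0.8, 1.5, -5.4]
width: 0.0497
gripper_force: 25.0
clock: 26.1
ee_pos: [0.4931, -0.0468, 0.2078]
ee_rot: [180.0, 0.0, 122.4]
force: [1.3, -0.4, -5.7]
width: 0.0498
gripper_force: 25.0
clock: 26.6
ee_pos: [0.4982, 0.0903, 0.2084]
ee_rot: [179.9, -0.2, 91.0]
force: [0.2, 1.0, -5.5]
width: 0.0503
gripper_force: 25.0
-4.232585144345146
167 [ 0.42627944 -0.05842337  0.03310033] [0.57414624 0.07433141 0.05670093] ((0.5008745193481445, 0.006578288972377777), (0.1488521248102188, 0.13133321702480316), 1.6897672414779663)
859 [ 0.42658002 -0.05690677  0.0330474 ] [0.57644481 0.08926227 0.04726818] ((0.501799464225769, 0.0162370428442955), (0.14961059391498566, 0.1453988254070282), 0.39500880241394043)
tool x->z slope deg 20.416312494971102 3742 x -0.025229437749874874 0.05819495395121185 z -0.05997865588621238 0.0016973703147002163 F [ 0.6  0.2 -4.2] pose [0.498  0.0853 0.2076] 90.9
-0.02 [-0.031 -0.029 -0.027];-0.01 [-0.028 -0.027 -0.026];0.0 [-0.022 -0.021 -0.019];0.01 [-0.02  -0.018 -0.016];0.02 [-0.016 -0.014 -0.012];0.03 [-0.012 -0.01  -0.008];0.04 [-0.008 -0.006 -0.005];0.05 [-0.004 -0.003 -0.001];0.06 [-0.001 -0.     0.001];
```

```bash

python3 -m crank '[{"travel":[2,-4,-45],"yaw":0,"gripper":-1},{"travel":[2,-4,-90],"yaw":0,"gripper":-1},{"travel":[2,-4,-110],"yaw":0,"gripper":-1},{"travel":[2,-4,-117],"yaw":0,"gripper":-1},{"travel":[2,-4,-117],"yaw":0,"gripper":-1}]'
python3 -m crank '[{"travel":[0,0,-10],"yaw":0,"gripper":-1},{"travel":[0,-4,-12],"yaw":0,"gripper":-1},{"travel":[0,-9,-14],"yaw":0,"gripper":-1},{"travel":[0,-13,-16],"yaw":0,"gripper":-1},{"travel":[0,-17,-19],"yaw":0,"gripper":-1}]'
python3 -m crank '[{"travel":[0,-3,-4],"yaw":0,"gripper":-1},{"travel":[0,-5,-8],"yaw":0,"gripper":-1},{"travel":[0,-6,-10],"yaw":0,"gripper":-1},{"travel":[0,-6,-10],"yaw":0,"gripper":-1}]'
python3 -m crank '[{"travel":[0,-1,-3],"yaw":0,"gripper":-1},{"travel":[0,0,-6],"yaw":0,"gripper":-1},{"travel":[0,3,-7],"yaw":0,"gripper":-1},{"travel":[0,4,-7],"yaw":0,"gripper":-1}]'
python3 -c "
from h import *
prof()"
```

```text
clock: 27.25
ee_pos: [0.5003, 0.0796, 0.0898]
ee_rot: [-179.9, 0.0, 90.6]
force: [0.1, 1.2, -3.6]
width: 0.0504
gripper_force: 25.0
clock: 27.75
ee_pos: [0.5022, 0.0652, 0.0727]
ee_rot: [179.8, -0.1, 90.8]
force: [0.8, 3.6, 3.5]
width: 0.05
gripper_force: 25.0
clock: 28.15
ee_pos: [0.5021, 0.0565, 0.0618]
ee_rot: [179.8, 0.0, 90.6]
force: [1.6, -2.1, 4.0]
width: 0.0498
gripper_force: 25.1
clock: 28.55
ee_pos: [0.5016, 0.0568, 0.0544]
ee_rot: [180.0, 0.3, 90.5]
force: [1.2, -12.3, 4.9]
width: 0.0498
gripper_force: 24.9
tool x->z slope deg 66.00226339718645 4367 x 0.01901015994391541 0.06992109001395397 z -0.05998467875929667 0.055750932918756005 F [  1.2 -12.3   4.9] pose [0.5016 0.0568 0.0544] 90.5
0.02 [-0.052 -0.05  -0.048];0.03 [-0.047 -0.043 -0.039];0.04 [-0.037 -0.032  0.054];0.05 [-0.026 -0.021  0.054];0.06 [0.052 0.053 0.054];
```

```bash

python3 -m crank '[{"travel":[0,-5,10],"yaw":0,"gripper":-1},{"travel":[0,-12,45],"yaw":0,"gripper":-1},{"travel":[0,2,80],"yaw":0,"gripper":-1},{"travel":[0,-28,44],"yaw":0,"gripper":-1},{"travel":[0,2,80],"yaw":0,"gripper":-1}]' 40
python3 -m crank '[{"travel":[0,-30,-36],"yaw":0,"gripper":-1},{"travel":[0,0,0],"yaw":0,"gripper":-1},{"travel":[0,-30,-36],"yaw":0,"gripper":-1},{"travel":[0,0,0],"yaw":0,"gripper":-1},{"travel":[0,-30,-36],"yaw":0,"gripper":-1}]'
python3 -m crank '[{"travel":[0,30,36],"yaw":0,"gripper":-1},{"travel":[0,0,0],"yaw":0,"gripper":-1},{"travel":[0,30,36],"yaw":0,"gripper":-1},{"travel":[0,0,0],"yaw":0,"gripper":-1},{"travel":[0,30,36],"yaw":0,"gripper":-1}]'
python3 -m crank '[{"travel":[0,-30,-36],"yaw":0,"gripper":-1},{"travel":[0,0,0],"yaw":0,"gripper":-1},{"travel":[0,-30,-36],"yaw":0,"gripper":-1},{"travel":[0,-30,-36],"yaw":0,"gripper":-1},{"travel":[0,-30,-36],"yaw":0,"gripper":-1}]'
python3 -m crank '[{"travel":[0,0,45],"yaw":0,"gripper":-1},{"travel":[0,-20,90],"yaw":0,"gripper":-1},{"travel":[0,-60,125],"yaw":0,"gripper":-1},{"travel":[0,-88,140],"yaw":0,"gripper":-1},{"travel":[0,-88,140],"yaw":0,"gripper":-1}]'
python3 - <<'E'
from h import *
f=[]
for i in range(4):
    im,d,c=grab('wrist');f.append(status.state()['force'][2])
print(np.round(f,2),status.state()['ee_pos'])
cv2.imwrite('pics/w9.png',im)
E
```

```text
clock: 29.1
ee_pos: [0.4936, 0.054, 0.1254]
ee_rot: [-178.8, 0.4, 90.1]
force: [0.1, -1.7, -4.0]
width: 0.0499
gripper_force: 40.0
clock: 29.6
ee_pos: [0.5052, 0.0416, 0.103]
ee_rot: [179.4, -0.4, 91.2]
force: [3.6, 0.2, -2.2]
width: 0.0495
gripper_force: 40.0
clock: 30.1
ee_pos: [0.4936, 0.0549, 0.1251]
ee_rot: [-178.8, 0.4, 90.2]
force: [-0.6, -1.2, -2.8]
width: 0.0493
gripper_force: 40.0
clock: 30.6
ee_pos: [0.4993, 0.0328, 0.0975]
ee_rot: [-179.8, 0.0, 90.6]
force: [0.1, 0.1, -2.3]
width: 0.0497
gripper_force: 40.0
clock: 31.1
ee_pos: [0.5018, -0.0588, 0.2413]
ee_rot: [179.7, 0.2, 90.3]
force: [0.4, -0.3, -4.1]
width: 0.0499
gripper_force: 40.0
[-2.79 -3.41 -2.92 -2.44] [ 0.49994    -0.05275052  0.23782191]
```

View pics/w9.png

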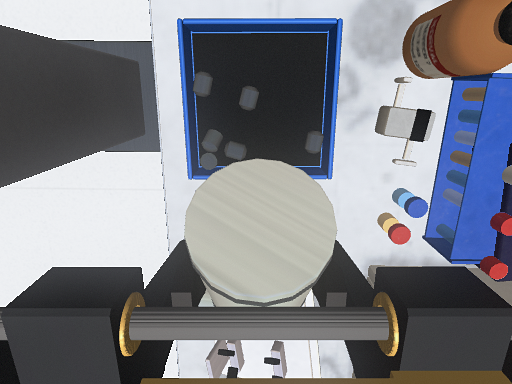

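All six pebbles are in the tray: (203,84), (248,98), (212,140), (235,151), (208,160), (314,142). Turn jar B mouth-up and bring it home.

```bash

python3 -m crank '[{"travel":[0,45,-20],"yaw":0,"gripper":-1},{"travel":[0,85,-50],"yaw":0,"gripper":-1},{"travel":[0,118,-90],"yaw":0,"gripper":-1},{"travel":[0,118,-135],"yaw":0,"gripper":-1},{"travel":[0,118,-146],"yaw":0,"gripper":-1}]' 14
python3 -m crank '[{"travel":[0,0,-2],"yaw":0,"gripper":-1},{"travel":[0,8,-2],"yaw":0,"gripper":-1},{"travel":[0,16,-2],"yaw":0,"gripper":-1},{"travel":[0,25,-4],"yaw":0,"gripper":-1},{"travel":[0,32,-6],"yaw":0,"gripper":-1}]'
python3 -m crank '[{"travel":[0,6,-3],"yaw":0,"gripper":-1},{"travel":[0,11,-6],"yaw":0,"gripper":-1},{"travel":[0,16,-10],"yaw":0,"gripper":-1},{"travel":[0,21,-14],"yaw":0,"gripper":-1},{"travel":[0,26,-20],"yaw":0,"gripper":-1}]'
python3 -m crank '[{"travel":[0,2,-3],"yaw":0,"gripper":-1},{"travel":[0,4,-5],"yaw":0,"gripper":-1},{"travel":[0,4,10],"yaw":0,"gripper":-1},{"travel":[0,0,60],"yaw":0,"gripper":-1},{"travel":[0,-10,110],"yaw":0,"gripper":-1}]'
python3 -c "
from h import *
prof()"
```

```text
clock: 31.8
ee_pos: [0.4963, 0.0658, 0.0879]
ee_rot: [-179.5, -0.0, 91.0]
force: [-1.0, -0.2, -2.7]
width: 0.0506
gripper_force: 14.0
clock: 32.3
ee_pos: [0.5014, 0.0966, 0.0873]
ee_rot: [179.9, -0.0, 90.7]
force: [-0.2, -0.7, 2.8]
width: 0.0499
gripper_force: 14.0
clock: 32.8
ee_pos: [0.5005, 0.1215, 0.0656]
ee_rot: [-180.0, 0.0, 90.7]
force: [0.7, -0.3, -1.1]
width: 0.0503
gripper_force: 14.0
clock: 33.3
ee_pos: [0.4993, 0.1124, 0.1765]
ee_rot: [-179.9, -0.0, 90.8]
force: [1.3, -0.5, -2.8]
width: 0.0499
gripper_force: 14.0
tool x->z slope deg 20.882349052240265 3948 x -0.02401543818976025 0.05876922594781982 z -0.05995019778087221 0.00040833433695927634 F [ 1.3 -0.5 -2.8] pose [0.4993 0.1124 0.1765] 90.8
-0.02 [-0.032 -0.031 -0.029];-0.01 [-0.03  -0.029 -0.028];0.0 [-0.024 -0.023 -0.021];0.01 [-0.021 -0.02  -0.018];0.02 [-0.018 -0.016 -0.014];0.03 [-0.014 -0.012 -0.01 ];0.04 [-0.01  -0.008 -0.006];0.05 [-0.006 -0.004 -0.003];0.06 [-0.003 -0.001 -0.   ];
```

```bash

python3 -m crank '[{"travel":[0,-30,25],"yaw":0.15,"gripper":-1},{"travel":[0,-60,35],"yaw":0.3,"gripper":-1},{"travel":[0,-95,35],"yaw":0.45,"gripper":-1},{"travel":[0,-130,35],"yaw":0.6,"gripper":-1},{"travel":[0,-165,35],"yaw":0.75,"gripper":-1}]' 25 >/dev/null
python3 -m crank '[{"travel":[0,-35,0],"yaw":0.15,"gripper":-1},{"travel":[-2,-70,0],"yaw":0.3,"gripper":-1},{"travel":[-5,-105,0],"yaw":0.45,"gripper":-1},{"travel":[-5,-140,0],"yaw":0.6,"gripper":-1},{"travel":[-5,-175,0],"yaw":0.75,"gripper":-1}]' >/dev/null
python3 -m crank '[{"travel":[0,-35,0],"yaw":0.15,"gripper":-1},{"travel":[0,-60,0],"yaw":0.205,"gripper":-1},{"travel":[0,-60,0],"yaw":0.205,"gripper":-1},{"travel":[0,-60,0],"yaw":0.205,"gripper":-1}]'
python3 -c "
from h import *
prof()"
```

```text
clock: 34.75
ee_pos: [0.4949, -0.2883, 0.2103]
ee_rot: [180.0, -0.0, -171.8]
force: [0.2, 0.8, -2.4]
width: 0.0501
gripper_force: 25.0
tool x->z slope deg 20.58396757413659 3847 x -0.026409834675958362 0.05643768593796748 z -0.059982488148894564 0.0006623392344066581 F [ 0.2  0.8 -2.4] pose [ 0.4949 -0.2883  0.2103] -171.8
-0.03 [-0.031 -0.031 -0.03 ];-0.02 [-0.032 -0.03  -0.028];-0.01 [-0.03  -0.029 -0.029];0.0 [-0.024 -0.022 -0.021];0.01 [-0.02  -0.019 -0.017];0.02 [-0.017 -0.015 -0.013];0.03 [-0.013 -0.011 -0.009];0.04 [-0.009 -0.007 -0.005];0.05 [-0.005 -0.004 -0.002];0.06 [-0.002 -0.001 -0.   ];
```

```bash

python3 -m crank '[{"travel":[0,0,-40],"yaw":0,"gripper":-1},{"travel":[0,0,-80],"yaw":0,"gripper":-1},{"travel":[0,0,-105],"yaw":0,"gripper":-1},{"travel":[0,0,-114],"yaw":0,"gripper":-1},{"travel":[0,0,-116],"yaw":0,"gripper":-1}]' 12
python3 -m crank '[{"travel":[0,0,-2],"yaw":0,"gripper":-1},{"travel":[0,0,-4],"yaw":0,"gripper":-1},{"travel":[0,0,-4],"yaw":0,"gripper":-1}]'
```

```text
clock: 35.3
ee_pos: [0.4957, -0.2871, 0.0941]
ee_rot: [180.0, -0.0, -171.5]
force: [0.2, 1.6, -2.3]
width: 0.0501
gripper_force: 12.0
clock: 35.6
ee_pos: [0.4971, -0.2881, 0.0924]
ee_rot: [-179.9, 0.2, -171.6]
force: [-0.9, 0.9, 5.9]
width: 0.0504
gripper_force: 11.9
```

```bash

python3 -m crank '[{"travel":[0,0,-2],"yaw":0,"gripper":-1},{"travel":[0,0,-2],"yaw":0,"gripper":-1},{"travel":[0,0,0],"yaw":0,"gripper":0.7},{"travel":[0,0,0],"yaw":0,"gripper":0.7},{"travel":[0,0,0],"yaw":0,"gripper":0.7}]'
python3 -m crank '[{"travel":[0,0,45],"yaw":0,"gripper":0.7},{"travel":[0,0,90],"yaw":0,"gripper":0.7},{"travel":[-2,25,140],"yaw":0,"gripper":0.7},{"travel":[-5,50,165],"yaw":0,"gripper":1},{"travel":[-5,50,165],"yaw":0,"gripper":1}]'
python3 - <<'E'
from h import *
print(status.state()['ee_pos'],status.state()['ee_rot'])
im,d,c=grab('wrist');p=cloud(d,c);cv2.imwrite('pics/w10.png',im)
for xy in((.485,-.177),(.49,-.287)):
    c,yaw,n,sd,e,dd=jarfit(p,xy,8.3);print(c,yaw,n,sd,e,'mid',c+dd*(e.mean()))
w=p.reshape(-1,3);w=w[(abs(w[:,0]-.532)<.03)&(abs(w[:,1]+.38)<.03)&(w[:,2]>.085)&(w[:,2]<.1)]
if len(w)>20:print('knob',cv2.minAreaRect(w[:,:2].astype(np.float32)))
E
```

```text
clock: 36.1
ee_pos: [0.4959, -0.2885, 0.0906]
ee_rot: [-180.0, 0.1, -171.6]
force: [-0.0, -0.2, 0.1]
width: 0.0723
gripper_force: 0.0
clock: 36.6
ee_pos: [0.493, -0.2345, 0.2596]
ee_rot: [-179.8, 0.4, -171.3]
force: [0.8, -0.2, -0.4]
width: 0.0876
gripper_force: 0.0
[ 0.49303755 -0.23450242  0.25959558] [-179.82282475    0.36137545 -171.32662283]
[ 0.485      -0.17789172  0.09023459] 8.068101645054348 3930 0.0007199383399705987 [-0.05659983  0.02914849] mid [ 0.47222975 -0.17970194  0.08554014]
[ 0.49       -0.28875464  0.08597694] 8.684437879399386 4044 0.0007284884616705703 [-0.04260898  0.0437236 ] mid [ 0.4905177  -0.28867557  0.08616756]
knob ((0.5316475033760071, -0.37958064675331116), (0.039203859865665436, 0.014206810854375362), 8.378969192504883)
```

View pics/w10.png

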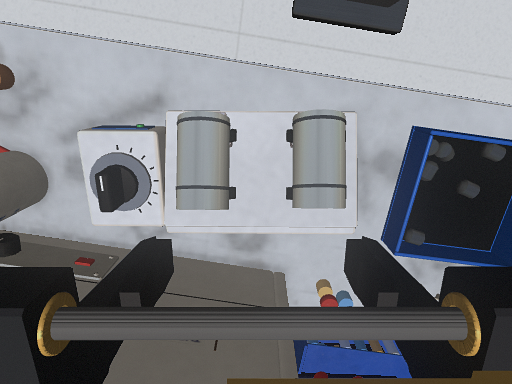

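Both jars are home (at (203,160) and (319,160), within 2 mm of where they started), the knob is off (8.4° = mill yaw), and the pebbles are in the tray.

```bash
python3 -c "
from bench import close_job
print(close_job())"
```

```text
the job is handed in; nothing more can be done
None
```

I've handed the job in; the hand-in call returned no verdict. At the last look the knob was at its off stop, six pebbles were in the tray, both empty jars were back in their cradles within 2 mm of where they started, and the tray was still on the worktop.

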